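# Set the hatching vessel in its ring stand

## Robot

A 6-joint arm with a two-finger parallel gripper is mounted at the origin on the work surface. World frame = base frame: x ahead of the robot, y to its left, z up, the work surface at z = 0. Lengths are in m, angles in rad, forces in N, time in s.
With the tool pointing down it reaches from about 0.325 to 0.85 m from the base axis. Payload 15.5 kg.
Tool frame: the origin (TCP) lies midway between the tips of the shut fingers; the grasp point (between the pads) lies 19 mm behind it (env.pinch_z is the distance from the TCP to the grasp point, in m); y points along the fingers, x is the direction in which the jaws open and shut, and the axes are right-handed (so a half turn about y gives the same grasp; the last joint's range is limited). The gripper opens to 91 mm and grips with 3 to 60 N. Pads are 32 mm wide; open, the fingers measure 118 mm over their backs; the gripper's body (76 mm by 178 mm) begins 60 mm behind the grasp point.
Start: joints at [-1.198, 0.494, 1.345, -0, 1.302, -0.096], TCP at [0.282, -0.558, 0.19] pointing down, gripper open.
Joint ranges: [-2.91, 2.91], [-0.82, 2.16], [0.22, 2.67], [-1.22, 4.37], [0.12, 2.79], [-3.08, 3.08]. Speed limits (rad/s): [1.89, 1.89, 2.57, 3.01, 3.01, 3.01].

## Interface

Orientations are given as [roll, pitch, yaw] about the fixed x, y, z axes, in that order (R = Rz(yaw) Ry(pitch) Rx(roll)).
In Python, from bench import env gives the robot as it stands.
- The arm moves only by the shell command python3 -m handwheel 'ROWS' [FORCE]. ROWS is JSON, a list of rows, each a list of 5 numbers: the finger opening in cm, from 0 to 9.12, then the shift along the world's x, y, z in cm, then the turn about the world's z in rad. In form: [[jaw, dx, dy, dz, roll], ...]. A call has 1 to 20 rows; each row shifts and turns the pose as measured when the row begins; what a row does not reach is not made up. A row lasts 1/8 s, in which the tool goes at most 62.5 mm and 10.7 degrees, less where a joint would pass 70% of its speed; a pose out of reach is approached as far as the arm can. A call with a gripper value outside its range is refused whole. The fingers move at their own pace and stop on an object; FORCE is the grip in N (left out, the last holds). Time passes only in rows, so rows that do not move let the fingers close. It gives the time, the measured TCP pose, the force and the opening at its end, in the units of the state.
- env.get_obs(): the state, without advancing time (a new reading comes with each control period).
- env.grab_frame(name): name is "scene" or "top" or "wrist"; returns (picture, depth): 384x512x3 uint8, red, green, blue; 384x512 float32, m along the optical axis (not along the pixel's ray), 0 where there is no reading.
- env.get_calibration(name): a dict with "mtx" (3x3 intrinsics, pixels), "distortion" ([k1, k2, p1, p2, k3] as OpenCV has them; the pictures are not rectified), "rvec" (rotation vector, rad) and "tvec" (3), from world to camera coordinates, as OpenCV has them. Camera axes: x right, y down, z forward; pixel columns grow to the right and rows downward; lengths in m; the calibration is good to about 2 mm. A picture is of the moment at which its call begins: read the wrist's pose just before it. get_calibration takes no time and is no camera call; for the wrist camera it gives the pose at the moment of the call.
- env.job_done(): hands the job in, once; it reports no verdict.
The state is a dict: "clock": time; "joint_pos": joint angles; "qvel": joint speeds; "tau": joint torques, N m; "position": TCP position; "eef_rot": TCP orientation; "ft_force": force on the tool from outside, world axes, zero at the start; "wrist_torque": the same for the moment, N m; "grip_width": finger opening in m.
Only numpy, scipy, OpenCV 4.12 (cv2) and the standard library are available. Lean on these libraries where they do the work, as an engineer would, in place of code of your own. Each camera call takes 0.05 s, during which the arm holds its last target.

## Task

Take the larger of the two round-bottomed hatching vessels out of the draining rack and set it gently, without letting it drop, into the ring stand with the wider ring, so that it sits upright and centred in the ring, cap up, and stays there by itself. Leave the smaller vessel where it is in the rack.

Things in the scene. Friction and masses are not known exactly. Their poses are not given: they have to be found in the camera images.
- vessel_center (a point): Larger vessel, loose, 0.25 kg, 125 mm tall: smoky-grey ball 80 mm wide, weighted bottom, neck, white cap 36 mm wide, 40 mm long. Starts cap up in either opening of the fixed white draining rack (220 x 110 mm, top at 40 mm). Point: on its axis half-way up, 62.5 mm over its lowest point; z towards the cap. The cap, 22.5 to 62.5 mm above the point, is gripped from above.
- small_vessel_center (a point): Smaller vessel, not to be moved: same make, ball 60 mm wide, white cap 26 mm wide, 92 mm tall, in the other opening of the rack, 110 mm from the larger one. Point: on its axis half-way up, 46 mm above its lowest point; z towards the cap.
- stand_ring (a point): Ring stand with the wider ring, fixed: level grey ring, 58 mm inner and 76 mm outer diameter, on three legs over a 104 mm foot ring. Point: centre of the ring at its top face, 60 mm above the counter; z up. When the larger vessel is seated, its lowest point is about 12 mm below this point and its centre about 50 mm above it.
- small_stand_ring (a point): Ring stand with the narrower ring, not used, fixed: same build and height, ring 38 mm inner and 56 mm outer diameter. Point: centre of the ring at its top face; z up. The two stands' places may be swapped.

How it is judged:
At the end, for the whole second after the job is handed in: The larger vessel sits at rest in the wider ring: its centre within 12 mm of the ring's axis, its axis within 10 degrees of vertical, its centre 42 to 58 mm above the ring's top face (ball down in the ring, cap up). The smaller vessel is within 20 mm of where it stood (horizontal distance between vessel_center and stand_ring below 0.012 m and angle between vessel_center's own z axis and vertical below 0.175 rad and z of vessel_center in the frame of stand_ring between 0.042 and 0.058 m and linear speed of vessel below 0.02 m/s and distance of small_vessel_center from where it was at the start of the episode below 0.02 m); the robot touches nothing.
It fails at once if the smaller vessel is knocked or moved by more than 20 mm (distance of small_vessel_center from where it was at the start of the episode above 0.02 m).
It fails at once if the vessel is let drop (moving faster than 0.6 m/s while no finger touches it, a fall of about 18 mm) (contact force between the fingers and vessel below 0.1 N and linear speed of vessel above 0.6 m/s).
It also fails if it takes over 43 s, if anything falls off the work surface, if the arm or the gripper's body presses on something with over 40 N, if the wrist force passes 120 N, or if a joint passes its speed limit or range.

## Working session

There is one attempt and no reset: what is moved stays moved. The work goes in short steps, Python scripts to look and compute and a shell command to move; the robot and the scene stay as the last step left them, time stands still between calls to the robot, and variables do not carry over. Pictures are saved under pics/ and viewed, and the job is handed in when it is done.

```bash
mkdir -p pics
cat > h.py <<'E'
import numpy as np, cv2
from bench import env
def grab(n,fn):
    c=env.get_calibration(n); im,d=env.grab_frame(n)
    cv2.imwrite('pics/'+fn+'.png',im[:,:,::-1]); np.savez('pics/'+fn+'.npz',im=im,d=d,**{k:np.array(v,float) for k,v in c.items() if k in('mtx','distortion','rvec','tvec')})
    return im,d,c
def cloud(d,c):
    h,w=d.shape; u,v=np.meshgrid(np.arange(w),np.arange(h))
    p=np.stack([u,v],-1).reshape(-1,1,2).astype(float)
    n=cv2.undistortPoints(p,np.array(c['mtx'],float),np.array(c['distortion'],float)).reshape(h,w,2)
    P=np.dstack([n*d[...,None],d]); R=cv2.Rodrigues(np.array(c['rvec'],float))[0]
    W=(P-np.array(c['tvec'],float).reshape(3))@R
    W[d<=0]=np.nan
    return W
E
python3 - <<'E'
from h import *
for n in('scene','top'): grab(n,n+'1')
o=env.get_obs();print(o)
E
```

```text
{'clock': 0.1, 'joint_pos': array([-1.19748968e+00,  4.94113599e-01,  1.34604692e+00, -2.55895922e-07,
        1.30253766e+00, -9.55287891e-02]), 'qvel': array([-0.00050422, -0.00182884, -0.00236933, -0.00144537,  0.00097698,
        0.00017739]), 'tau': array([ 1.55963295e-03, -8.80239058e+01, -3.82547379e+01,  7.08646188e-02,
        4.82177781e-02, -2.56999397e-05]), 'position': array([ 0.28225615, -0.55722051,  0.18981009]), 'eef_rot': array([-1.57069112e+00,  1.10050929e-03, -1.10196076e+00]), 'ft_force': array([ 0.23084168, -0.07687653, -0.4592463 ]), 'wrist_torque': array([ 0.04589821, -0.05062712, -0.004118  ]), 'grip_width': 0.09146030166705836}
```

View pics/scene1.png

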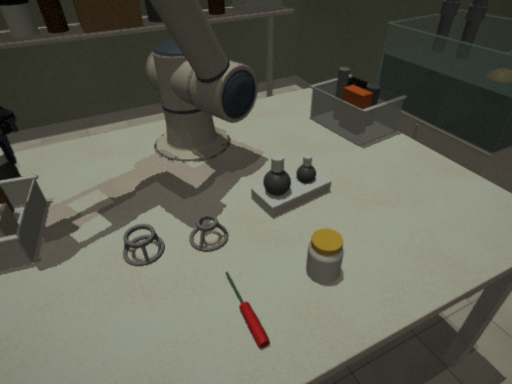

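View pics/top1.png

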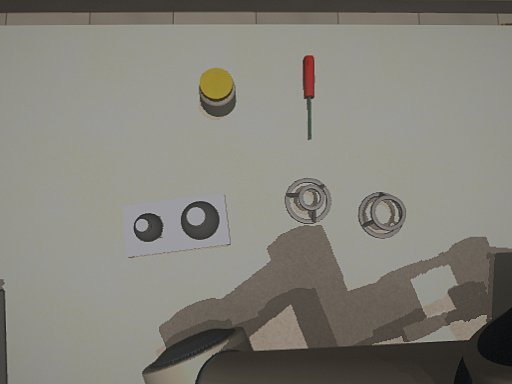

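The top view shows the large vessel's cap at about (196,217) and the small one's at (142,226). The wider ring is at about (384,212) and the narrow one at (309,199). I'll measure these next from depth.

```bash
cat > m.py <<'E'
from h import *
def circ(P):
    A=np.c_[2*P,np.ones(len(P))]; s=np.linalg.lstsq(A,(P**2).sum(1),rcond=None)[0]
    return s[:2],np.sqrt(s[2]+s[0]**2+s[1]**2)
E
python3 - <<'E'
from m import *
z=dict(np.load('pics/top1.npz')); W=cloud(z['d'],z); im=z['im'].astype(int)
def reg(u0,u1,v0,v1,zl,zh):
    Q=W[v0:v1,u0:u1].reshape(-1,3); m=(Q[:,2]>zl)&(Q[:,2]<zh); return Q[m]
for nm,r in dict(capL=(180,215,200,235,.115,.16),capS=(130,156,212,240,.085,.12),ringW=(355,410,190,240,.05,.07),ringN=(283,333,176,225,.05,.07),rack=(120,235,190,260,.03,.05),table=(240,270,60,160,-.05,.05)).items():
    Q=reg(*r); b,(wh),a=cv2.minAreaRect(Q[:,:2].astype(np.float32))
    print(nm,len(Q),'mean',Q.mean(0).round(4),'med z',np.median(Q[:,2]).round(4),'min',Q.min(0).round(3),'max',Q.max(0).round(3),'minEnc',cv2.minEnclosingCircle(Q[:,:2].astype(np.float32)),'rect',np.round(b,4),np.round(wh,3),round(a,1))
# sphere fit
def sph(r):
    Q=reg(*r); A=np.c_[2*Q,np.ones(len(Q))]; s=np.linalg.lstsq(A,(Q**2).sum(1),rcond=None)[0]; print('sph',len(Q),s[:3].round(4),np.sqrt(s[3]+(s[:3]**2).sum()).round(4))
sph((178,224,198,244,.045,.078)); sph((130,166,210,246,.045,.06))
E
```

```text
capL 306 mean [0.4669 0.1058 0.1546] med z 0.1569 min [0.451 0.089 0.118] max [0.486 0.124 0.16 ] minEnc ((0.46838006377220154, 0.10713739693164825), 0.018077895045280457) rect [0.468  0.1066] [0.035 0.034] 0.1
capS 117 mean [0.4543 0.212  0.1053] med z 0.11 min [0.44  0.201 0.085] max [0.472 0.228 0.12 ] minEnc ((0.4560580551624298, 0.21546097099781036), 0.017992578446865082) rect [0.456  0.2146] [0.027 0.032] 89.2
ringW 471 mean [ 0.48   -0.2895  0.0581] med z 0.0585 min [ 0.443 -0.328  0.05 ] max [ 0.518 -0.252  0.064] minEnc ((0.480772465467453, -0.28977614641189575), 0.03856189176440239) rect [ 0.4805 -0.2897] [0.074 0.075] 43.4
ringN 312 mean [ 0.5146 -0.1272  0.0587] med z 0.0592 min [ 0.488 -0.155  0.05 ] max [ 0.541 -0.1    0.063] minEnc ((0.5153282880783081, -0.12698933482170105), 0.028665907680988312) rect [ 0.5145 -0.1274] [0.055 0.054] 90.0
rack 3514 mean [0.4587 0.1688 0.04  ] med z 0.04 min [0.395 0.047 0.03 ] max [0.529 0.278 0.048] minEnc ((0.4615250527858734, 0.16226410865783691), 0.12318621575832367) rect [0.4621 0.1624] [0.11  0.221] 6.5
table 2983 mean [ 7.311e-01 -1.080e-02 -2.000e-04] med z -0.0002 min [ 0.612 -0.047 -0.008] max [0.854 0.024 0.006] minEnc ((0.73320072889328, -0.009968183934688568), 0.12532512843608856) rect [ 0.733  -0.0115] [0.069 0.243] 89.5
sph 43 [0.469  0.1078 0.0521] 0.046
sph 14 [0.4564 0.2213 0.028 ] 0.0443
```

```bash
python3 -m handwheel '[[9,0.9,3.3,0.1,0.06],[9,0.9,3.3,0.1,0.06],[9,0.9,3.3,0.1,0.06],[9,0.9,3.3,0.1,0.06],[9,0.9,3.3,0.1,0.06],[9,0.9,3.3,0.1,0.06],[9,0.9,3.3,0.1,0.06],[9,0.9,3.3,0.1,0.06],[9,0.9,3.3,0.1,0.06],[9,0.9,3.3,0.1,0.06],[9,0.9,3.3,0.1,0.06],[9,0.9,3.3,0.1,0.06],[9,0.9,3.3,0.1,0.06],[9,0.9,3.3,0.1,0.06],[9,0.9,3.3,0.1,0.06],[9,0.9,3.3,0.1,0.06],[9,0.9,3.3,0.1,0.06],[9,0.9,3.3,0.1,0.06],[9,0.9,3.3,0.1,0.06],[9,0,0,0,0]]' 20
```

```text
clock: 2.6
position: [0.4536, 0.092, 0.2056]
eef_rot: [-1.569, 0.008, 0.075]
ft_force: [0.3, -0.3, -0.1]
grip_width: 0.0895
```

```bash
python3 -m handwheel '[[9,1.4,1.5,0,0.02],[9,0,0,0,0],[9,0,0,0,0]]'
python3 - <<'E'
from m import *
o=env.get_obs(); im,d,c=grab('wrist','w2'); W=cloud(d,c)
Q=W.reshape(-1,3); m=(Q[:,2]>.13)&(Q[:,2]<.17)&(np.hypot(Q[:,0]-.468,Q[:,1]-.107)<.03); Q=Q[m]
print(o['position'],o['eef_rot'],len(Q),Q.mean(0),Q.min(0),Q.max(0))
T=Q[Q[:,2]>.15]; 
if len(T): print(np.median(T,0),cv2.minEnclosingCircle(T[:,:2].astype(np.float32)))
E
```

```text
clock: 2.98
position: [0.4682, 0.1068, 0.2052]
eef_rot: [-1.57, 0.009, 0.094]
ft_force: [-1.0, -0.4, 0.1]
grip_width: 0.0899
[0.46820036 0.10681831 0.20519398] [-1.5697362   0.00877754  0.0943574 ] 1477 [0.46863436 0.10815184 0.15645485] [0.45139787 0.08808304 0.13034801] [0.4863176  0.12358303 0.16041471]
[0.46868688 0.106906   0.15833291] ((0.46884530782699585, 0.10567522048950195), 0.018066536635160446)
```

View pics/w2.png

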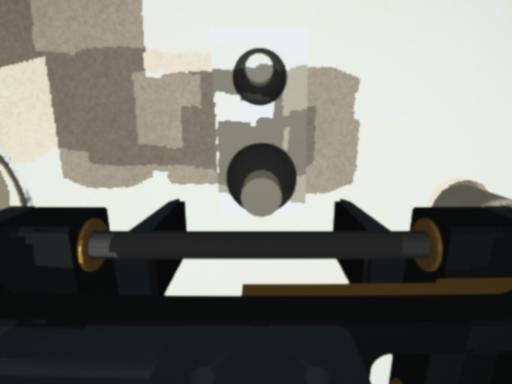

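The wrist view shows the cap at (261,192), midway between the fingers, with the small vessel behind it at (259,70), clear of them. I'll descend and grip.

```bash
python3 -m handwheel '[[9,0,0,-2,0],[9,0,0,-2,0],[9,0,0,-2,0],[9,0,0,-1,0],[9,0,0,-0.9,0],[9,0,0,-0.6,0],[9,0,0,0,0]]'
```

```text
clock: 3.9
position: [0.4688, 0.1047, 0.1189]
eef_rot: [-1.57, 0.006, 0.09]
ft_force: [-0.7, 0.2, -0.9]
grip_width: 0.09
```

```bash
python3 -m handwheel '[[9,0,0.2,0.1,0],[6,0,0,0,0],[3,0,0,0,0],[2,0,0,0,0],[2,0,0,0,0],[2,0,0,0,0],[2,0,0,0,0],[2,0,0,0,0]]' 25; sleep 0; python3 -m handwheel '[[2,0,0,0,0],[2,0,0,0.5,0],[2,0,0,0.5,0],[2,0,0,1,0],[2,0,0,1,0]]'
```

```text
clock: 4.9
position: [0.4694, 0.107, 0.121]
eef_rot: [-1.57, 0.004, 0.09]
ft_force: [-1.3, -0.6, -0.1]
grip_width: 0.0349
clock: 5.52
position: [0.4688, 0.107, 0.1524]
eef_rot: [-1.57, 0.006, 0.091]
ft_force: [-0.4, -0.1, -2.3]
grip_width: 0.035
```

```bash
python3 -m handwheel '[[2,0,0,2,0],[2,0,0,2,0],[2,0,0,2,0],[2,0,-1,0,0],[2,0,-2,0,0],[2,0.1,-3,0,0],[2,0.1,-3,0,0],[2,0.1,-3,0,0],[2,0.1,-3,0,0],[2,0.1,-3,0,0],[2,0.1,-3,0,0],[2,0.1,-3,0,0],[2,0.1,-3,0,0],[2,0.1,-3,0,0],[2,0.1,-3,0,0],[2,0.1,-3,0,0],[2,0,-2,0,0],[2,0,-1,0,0],[2,0,0,0,0],[2,0,0,0,0]]'
```

```text
clock: 8.02
position: [0.4705, -0.3003, 0.2076]
eef_rot: [-1.565, 0.015, 0.09]
ft_force: [-0.5, -0.5, -2.4]
grip_width: 0.035
```

Run:
```python
from h import *
print(env.get_obs()['position'])
grab('top','top3');grab('scene','scene3');grab('wrist','w3')
a=[cv2.resize(cv2.imread(f'pics/{n}.png'),(400,300)) for n in('top3','scene3')]
cv2.imwrite('pics/both3.png',np.hstack(a))
```

```text
[ 0.47045028 -0.30032926  0.20759397]
```

View pics/both3.png

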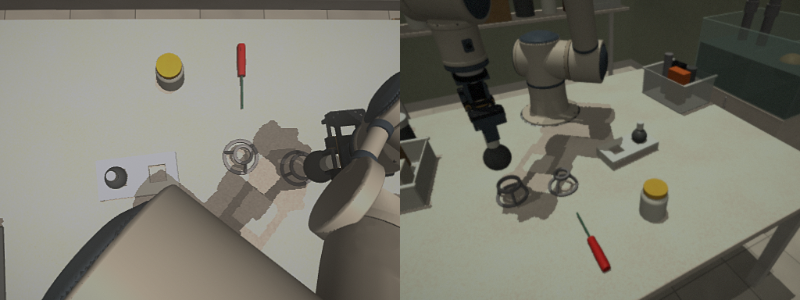

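View pics/w3.png

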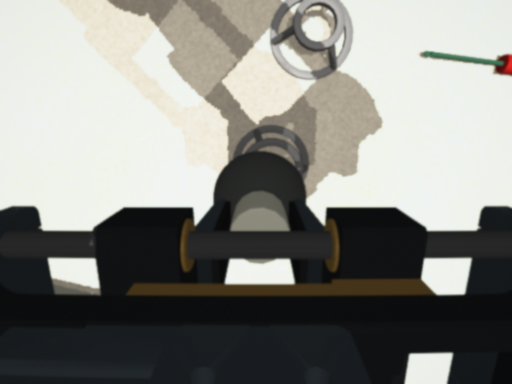

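The vessel hangs upright in the grip and its ball is at (262,185) in the wrist view, with the wide ring just beyond it at (271,150). Next I'll fit the ball and the ring from several views.

Run:
```python
from m import *
from scipy.optimize import least_squares
def L(n): z=dict(np.load(f'pics/{n}.npz')); return cloud(z['d'],z).reshape(-1,3)
for n in('scene1','top1'):
    for c0 in((.4805,-.2897),):
        Q=L(n); r=np.hypot(Q[:,0]-c0[0],Q[:,1]-c0[1]); Q=Q[(r<.05)&(r>.02)&(Q[:,2]>.052)&(Q[:,2]<.068)]
        print(n,len(Q),Q.mean(0).round(4),np.median(Q[:,2]),cv2.minEnclosingCircle(Q[:,:2].astype(np.float32)), (Q.max(0)+Q.min(0))[:2]/2)
        f=lambda p:np.clip(np.abs(np.hypot(Q[:,0]-p[0],Q[:,1]-p[1])-.0335)-.0045,0,None)
        print(' annulus',least_squares(f,c0,loss='soft_l1',f_scale=.002).x.round(4))
p=np.array([.4705,-.3003,.2076])
for n in('scene3','top3','w3'):
    Q=L(n); c=p-[0,0,.088-.04]
    r=np.linalg.norm(Q-c,axis=1); Q=Q[(r<.05)&(Q[:,2]<c[2]+.025)&(Q[:,2]>.09)]
    if len(Q)<20: print(n,len(Q)); continue
    f=lambda q:np.linalg.norm(Q-q,axis=1)-.04
    s=least_squares(f,c,loss='soft_l1',f_scale=.002); print(n,len(Q),s.x.round(4),'minus tcp',(s.x-p).round(4),np.abs(s.fun).mean().round(4))
```

```text
scene1 341 [ 0.4868 -0.2938  0.0586] 0.05959768666463131 ((0.4835531413555145, -0.293606698513031), 0.038234174251556396) [ 0.4837301  -0.29288799]
 annulus [ 0.4832 -0.2928]
top1 453 [ 0.4801 -0.29    0.0584] 0.05854294673798946 ((0.4808673858642578, -0.2899892330169678), 0.03838476538658142) [ 0.48025071 -0.29024703]
 annulus [ 0.4806 -0.2901]
scene3 640 [ 0.4692 -0.3006  0.1591] minus tcp [-0.0013 -0.0003 -0.0485] 0.0008
top3 573 [ 0.4687 -0.2994  0.1574] minus tcp [-0.0018  0.0009 -0.0502] 0.0007
w3 1627 [ 0.4696 -0.3016  0.1598] minus tcp [-0.0009 -0.0013 -0.0478] 0.0003
```

```bash
python3 -m handwheel '[[2,0.7,0.5,0,0],[2,0.6,0.35,0,0],[2,0,0,0,0],[2,0,0,-1,0],[2,0,0,-1,0],[2,0,0,-1,0],[2,0,0,-0.9,0],[2,0,0,-0.5,0],[2,0,0,0,0],[2,0,0,0,0]]'
python3 - <<'E'
from m import *
from scipy.optimize import least_squares
p=env.get_obs()['position']; print(p)
for n in('scene','top','wrist'):
    _,d,c=grab(n,n+'4'); Q=cloud(d,c).reshape(-1,3); k=p-[0,0,.049]
    A=Q[(np.linalg.norm(Q-k,axis=1)<.048)&(Q[:,2]<k[2]+.025)&(Q[:,2]>.082)]
    s=least_squares(lambda q:np.linalg.norm(A-q,axis=1)-.04,k,loss='soft_l1',f_scale=.002); print(n,len(A),s.x.round(4))
    B=Q[(np.hypot(Q[:,0]-.4815,Q[:,1]+.291)<.045)&(Q[:,2]>.054)&(Q[:,2]<.064)]
    if len(B)>30: print(' ring',len(B),least_squares(lambda q:np.clip(np.abs(np.hypot(B[:,0]-q[0],B[:,1]-q[1])-.0335)-.0045,0,None),[.4815,-.291],loss='soft_l1',f_scale=.002).x.round(4))
E
```

```text
clock: 9.43
position: [0.4844, -0.2903, 0.1601]
eef_rot: [-1.564, 0.015, 0.091]
ft_force: [-0.2, 0.5, -2.5]
grip_width: 0.0348
[ 0.48437089 -0.29031193  0.16010429]
scene 550 [ 0.4829 -0.2907  0.1114]
 ring 208 [ 0.4828 -0.2927]
top 428 [ 0.4827 -0.2888  0.1103]
 ring 164 [ 0.481  -0.2899]
wrist 1512 [ 0.4834 -0.2917  0.1122]
 ring 50 [ 0.4815 -0.291 ]
```

View pics/scene4.png

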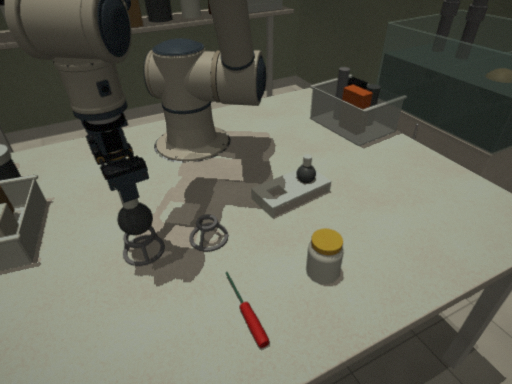

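The scene view shows the ball at (135,219), just above the wide ring. The fits put it within 1–2 mm of the ring's centre, so I'll make a small correction and lower it.

```bash
python3 -m handwheel '[[2,-0.1,-0.15,-0.4,0],[2,0,0,-0.5,0],[2,0,0,-0.5,0],[2,0,0,-0.2,0],[2,0,0,0,0]]';python3 -m handwheel '[[2,0,0,-0.2,0],[2,0,0,0,0]]'
```

```text
clock: 10.2
position: [0.4833, -0.2919, 0.1431]
eef_rot: [-1.564, 0.015, 0.091]
ft_force: [-0.5, 0.6, -2.0]
grip_width: 0.0349
clock: 10.45
position: [0.4834, -0.292, 0.1411]
eef_rot: [-1.564, 0.015, 0.091]
ft_force: [-0.7, 0.5, -1.9]
grip_width: 0.0345
```

```bash
python3 -m handwheel '[[2,0,0,-0.15,0],[2,0,0,0,0]]';python3 -m handwheel '[[2,0,0,-0.15,0],[2,0,0,0,0]]';python3 -m handwheel '[[2,0,0,-0.1,0],[2,0,0,0,0]]'
```

```text
clock: 10.7
position: [0.4835, -0.292, 0.1396]
eef_rot: [-1.565, 0.014, 0.091]
ft_force: [-0.0, -0.4, -3.4]
grip_width: 0.0348
clock: 10.95
position: [0.4835, -0.292, 0.138]
eef_rot: [-1.565, 0.014, 0.091]
ft_force: [0.0, -0.7, -1.7]
grip_width: 0.0349
clock: 11.2
position: [0.4835, -0.2921, 0.137]
eef_rot: [-1.565, 0.014, 0.091]
ft_force: [-0.8, 0.8, -2.4]
grip_width: 0.0352
```

```bash
python3 -m handwheel '[[2,0,0,-0.1,0],[2,0,0,0,0]]';python3 -m handwheel '[[2,0,0,-0.1,0],[2,0,0,0,0]]'
```

```text
clock: 11.45
position: [0.4837, -0.2925, 0.1365]
eef_rot: [-1.566, 0.014, 0.091]
ft_force: [-0.9, 0.1, -0.6]
grip_width: 0.0347
clock: 11.7
position: [0.4838, -0.2931, 0.1364]
eef_rot: [-1.567, 0.013, 0.091]
ft_force: [-2.4, -0.7, 2.8]
grip_width: 0.035
```

```bash
cat > chk.py <<'E'
from m import *
import sys
from scipy.optimize import least_squares
t=sys.argv[1]; p=np.array([.483,-.292,.138]); print(env.get_obs()['ft_force'].round(2))
for n in('scene','top'):
    _,d,c=grab(n,n+t); Q=cloud(d,c).reshape(-1,3); k=p-[0,0,.049]
    A=Q[(np.linalg.norm(Q-k,axis=1)<.048)&(Q[:,2]<k[2]+.025)&(Q[:,2]>.068)]
    s=least_squares(lambda q:np.linalg.norm(A-q,axis=1)-.04,k,loss='soft_l1',f_scale=.002); print(n,'ball',len(A),s.x.round(4))
    C=Q[(np.hypot(*(Q[:,:2]-p[:2]).T)<.03)&(Q[:,2]>.13)&(Q[:,2]<.18)]
    T=C[C[:,2]>.167]
    if len(T)>20: print(' captop',len(T),np.median(T,0).round(4),np.round(cv2.minEnclosingCircle(T[:,:2].astype(np.float32))[0],4))
E
python3 chk.py 5
```

```text
[-2.36 -0.74  2.79]
scene ball 548 [ 0.4823 -0.2927  0.0878]
 captop 49 [ 0.5104 -0.2918  0.173 ] [ 0.4946 -0.2938]
top ball 450 [ 0.4819 -0.2907  0.0862]
 captop 154 [ 0.4843 -0.2824  0.1716] [ 0.4825 -0.2843]
```

The ball centre is at z ≈ 0.087 (0.088 when seated) and within 1 mm of the ring's axis. I'll ease the grip to 3 N and then open.

```bash
python3 -m handwheel '[[3,0,0,0,0],[3,0,0,0,0]]' 3; python3 -m handwheel '[[3.7,0,0,0,0],[4.0,0,0,0,0],[5,0,0,0,0],[7,0,0,0,0],[9,0,0,0,0],[9,0,0,0,0],[9,0,0,0,0]]'; python3 chk.py 6
```

```text
clock: 12.05
position: [0.4838, -0.293, 0.1362]
eef_rot: [-1.567, 0.013, 0.091]
ft_force: [-2.5, -0.6, 2.2]
grip_width: 0.0359
clock: 12.92
position: [0.484, -0.2928, 0.1359]
eef_rot: [-1.567, 0.013, 0.091]
ft_force: [0.2, 0.3, -0.3]
grip_width: 0.0872
[ 0.21  0.31 -0.34]
scene ball 546 [ 0.4812 -0.2931  0.0875]
 captop 22 [ 0.4874 -0.3082  0.1714] [ 0.4855 -0.3066]
top ball 489 [ 0.4809 -0.291   0.0856]
 captop 130 [ 0.4813 -0.2842  0.1711] [ 0.4808 -0.2921]
```

View pics/scene6.png

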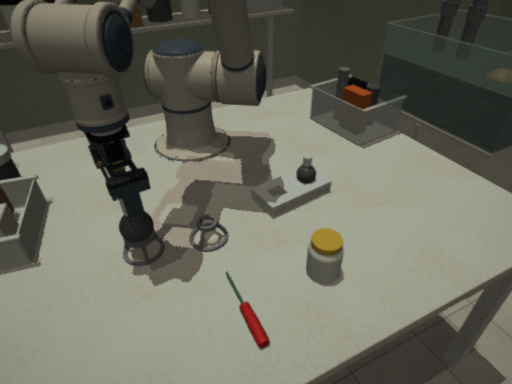

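The jaws are open and the ball sits still in the ring at (137,228). Now I'll retreat straight up.

```bash
python3 -m handwheel '[[9,0,0,1,0],[9,0,0,1.5,0],[9,0,0,2,0],[9,0,0,3,0],[9,0,0,3,0],[9,0,0,3,0],[9,-1,-4,2,0],[9,-1,-4,2,0],[9,-1,-4,1,0],[9,-1,-4,0,0],[9,0,0,0,0],[9,0,0,0,0],[9,0,0,0,0],[9,0,0,0,0]]'; python3 chk.py 7
python3 - <<'E'
from m import *
z=dict(np.load('pics/scene7.npz')); 
for n in('scene1','scene7','top1','top7'):
    z=dict(np.load(f'pics/{n}.npz')); Q=cloud(z['d'],z).reshape(-1,3)
    S=Q[(np.hypot(Q[:,0]-.4559,Q[:,1]-.217)<.035)&(Q[:,2]>.06)]; print(n,len(S),S.mean(0).round(4))
a=[cv2.imread('pics/scene7.png')[150:350,60:360],cv2.imread('pics/top7.png')[120:320,110:410]]
cv2.imwrite('pics/c7.png',np.hstack([cv2.resize(x,(400,267),interpolation=cv2.INTER_CUBIC) for x in a]))
E
```

```text
clock: 14.78
position: [0.4426, -0.4549, 0.342]
eef_rot: [-1.575, 0.006, 0.094]
ft_force: [0.4, 0.1, -0.7]
grip_width: 0.0902
[ 0.38  0.14 -0.74]
scene ball 553 [ 0.4813 -0.2931  0.0874]
 captop 145 [ 0.4864 -0.2948  0.1721] [ 0.4838 -0.295 ]
top ball 537 [ 0.4809 -0.291   0.0858]
 captop 281 [ 0.4802 -0.2919  0.1712] [ 0.4807 -0.2925]
scene1 324 [0.4676 0.2071 0.0863]
scene7 318 [0.4675 0.2074 0.0868]
top1 652 [0.4537 0.2114 0.087 ]
top7 655 [0.4538 0.2114 0.0869]
```

View pics/c7.png

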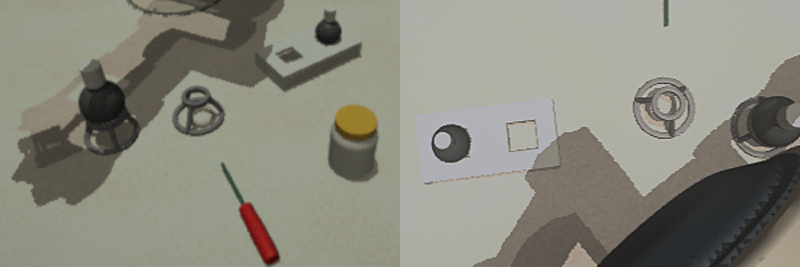

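The final pictures show the ball resting in the wide ring with its cap up, and the small vessel still in the rack. The vessel's tilt works out at about 1–2° and its position is steady.

```bash
python3 -c "
from bench import env
print(env.job_done())"
```

```text
the job is handed in; nothing more can be done
None
```

I lifted the larger vessel out of the rack by its cap and lowered it into the wider ring until the wrist force showed contact. I then eased the grip, opened the jaws, moved the arm clear and handed the job in at about 15 s of the 43 s allowed. No verdict was reported.

My last checks, after the arm was clear:
- **Centring:** the ball was within about 2 mm of the ring's axis, against a limit of 12 mm. The scene and top cameras differed by about 2 mm on absolute position, within their stated calibration.
- **Height:** the vessel's centre was about 48–50 mm above the ring's top face, inside the 42–58 mm range.
- **Tilt:** about 1–2°, against a limit of 10°. The scene crop seemed to show the cap leaning, but neither camera's measurement supported that.
- **Stability:** the ball's position did not change between releasing it and moving the arm away.
- **Smaller vessel:** it did not move measurably; the readings differed by less than 1 mm.
- **Contact:** the gripper was open, well clear and touching nothing.

No check failed.

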